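# Uncover the trap canister and charge it with ceramic balls

## Robot

A 6-joint arm with a two-finger parallel gripper is mounted at the origin on the work surface. World frame = base frame: x ahead of the robot, y to its left, z up, the work surface at z = 0. Lengths are in m, angles in rad, forces in N, time in s.
With the tool pointing down it reaches from about 0.3 to 0.875 m from the base axis. Payload 6.4 kg.
Tool frame: the origin (TCP) lies midway between the tips of the shut fingers; the grasp point (between the pads) lies 19 mm behind it; z points along the fingers, y is the line along which they close (so a half turn about z gives the same grasp; the last joint's range is limited). The gripper opens to 85 mm and grips with 20 to 120 N. Pads are 22 mm wide; open, the fingers measure 114 mm over their backs; the gripper's body (76 mm by 85 mm) begins 54 mm behind the grasp point. The pads swing forward as they close: fully open they stand 13 mm farther back than shut.
Start: joints at [0.977, 0.181, 1.607, -0, 1.354, -0.206], TCP at [0.217, 0.532, 0.231] pointing down, gripper open.
Joint ranges: [-2.99, 2.99], [-0.89, 2.07], [0.3, 2.58], [-1.14, 4.28], [0, 2.63], [-3.12, 3.12]. Speed limits (rad/s): [2.57, 2.57, 3.01, 3.14, 3.14, 3.14].

## Interface

Orientations are given as a unit quaternion [w, x, y, z].
In Python, from bench import get_obs, camera, hand_in gives the robot as it stands.
- The arm moves only by the tool carry_out, never from a script. Its argument "plan" is a list that holds one entry, the list of rows, each a list of 7 numbers: the shift along the world's x, y, z in m, then the turn, a rotation vector about the world's x, y, z in rad, then the opening, from 0 (shut) to 1 (fully open). In form: [[[x, y, z, rx, ry, rz, hand], ...]]. A call has exactly 5 rows; each row is the pose to reach, as a shift and turn from the pose commanded when the call began; what a row does not reach only later rows make up. A row lasts 1/12 s, in which the tool goes at most 41.7 mm and 7.16 degrees, less where a joint would pass 70% of its speed; a pose out of reach is approached as far as the arm can. A call with a gripper value outside its range is refused whole. The fingers move at their own pace and stop on an object; the grip force is fixed at half the most. Time passes only in rows, so rows that repeat a pose let the fingers close, or fill a call up. It gives the time, the measured TCP pose, the force, the opening and the grip force at its end, in the units of the state.
- get_obs(): the state, without advancing time (a new reading comes with each control period).
- camera(name): name is "side" or "top"; returns a dict with "pixels" (384x512x3 uint8, red, green, blue), "z_map" (384x512 float32, m along the optical axis (not along the pixel's ray), 0 where there is no reading), "camera_matrix" (3x3 intrinsics, pixels), "cam_to_world" (4x4, takes a point from camera to world coordinates). Camera axes: x right, y up, looking along -z (the intrinsics and any distortion apply to the point x, -y, -z); pixel columns grow to the right and rows downward; lengths in m; the calibration is good to about 2 mm. A picture is of the moment at which its call begins.
- hand_in(): hands the job in; it is judged then, once.
The state is a dict: "time_s": time; "q": joint angles; "dq": joint speeds; "joint_efforts": joint torques, N m; "eef_pos": TCP position; "eef_rot": TCP orientation; "wrist_force": force on the tool from outside, world axes, zero at the start; "torque": the same for the moment, N m; "opening": opening from 0.0 (shut) to 1.0 (fully open); "grasp_force": force on a finger pad.
Only numpy, scipy, OpenCV 4.12 (cv2) and the standard library are available. Lean on these libraries where they do the work, as an engineer would, in place of code of your own. Each camera call takes 0.05 s, during which the arm holds its last target. There are 200 camera calls.

## Task

First lift the cover off the canister by its handle and lay it gently flat on the bench, clear of the canister. Then use the scoop to take ceramic balls from the tub and tip at least three of them into the canister, without touching the balls with the fingers or dropping any on the bench; those you do not tip in stay in the tub. Finally set the scoop down gently, standing upright on the bench, and leave the spray can, the screwdriver and the bowl where they are.

Things in the scene. Friction and masses are not known exactly. Their poses are not given: they have to be found in the camera images.
- canister: open round aluminium canister bolted to the bench, mouth up: outer diameter 116 mm, bore 104 mm, height 85 mm, inner floor 8 mm above the bench, foot flange 148 mm wide; a side nipple (40 mm wide, centred 45 mm up) sticks out along its +x to 91 mm from the axis. Origin on its axis at bench height, z up.
- canister_mouth (a point): centre of the canister's mouth, level with its rim (85 mm above the bench)
- canister_core (a point): middle of the canister's inside, on its axis, 40 mm above the bench
- cover: loose blank flange, 0.35 kg, over the canister's mouth at the start: disc 124 mm wide, 8 mm thick; under it a spigot 88 mm wide, 5 mm long, hanging loosely in the mouth; on top a bridge handle: bar along the cover's y, 76 mm long, 12 by 12 mm thick, its centre 50 mm above the origin and 37 mm above the disc. Origin: centre of the spigot's underside, z up.
- cover_grip (a point): middle of the cover's handle bar
- tub: open grey tub fixed to the bench, 220 mm long (x), 112 mm wide (y), 60 mm high, walls 5 mm, flat floor 10 mm above the bench. Inside, its -x end slopes outward at 40 degrees, from the floor at x = -67 mm up to the wall at z = 42 mm; other walls upright. Holds the balls, which start in its -x half. Origin: centre of the underside, z up.
- tub_floor (a point): centre of the tub's inner floor
- scoop: loose scoop, 0.14 kg, standing on the bench: steel pan 75 mm long (x), 78 mm wide (y), floor 2 mm, walls 3 mm thick, 28 mm high at back and sides, which stop 12 mm short of the open nose (-x end); behind it an upright black blade handle, 26 mm (x) by 12 mm (y), 100 mm high, its axis 50.5 mm behind (+x) the pan's centre. Origin: centre of the pan's underside, z up.
- scoop_grip (a point): point in the blade handle to grip, 80 mm above the scoop's underside; grip across its 12 mm (scoop's y)
- scoop_pan (a point): middle of the pan's inner floor, 2 mm above the scoop's origin
- scoop_lip (a point): middle of the pan's open front edge (nose), at the underside
- spray: bystander: white spray can, 52 mm diameter, 140 mm high. Origin at the centre of its underside.
- driver: bystander: screwdriver lying on the bench. Origin under its middle, handle to its -x.
- bowl: bystander: small wooden bowl, 80 mm wide, 45 mm high. Origin at the centre of its underside.
- ball1_center (a point): centre of ceramic ball 1 of 6: white, 18 mm diameter, 12 g, loose in the tub
- ball2_center (a point): centre of white ceramic ball 2 of 6 (all alike): 18 mm diameter, 12 g
- ball3_center (a point): centre of white ceramic ball 3 of 6 (all alike): 18 mm diameter, 12 g
- ball4_center (a point): centre of white ceramic ball 4 of 6 (all alike): 18 mm diameter, 12 g
- ball5_center (a point): centre of white ceramic ball 5 of 6 (all alike): 18 mm diameter, 12 g
- ball6_center (a point): centre of white ceramic ball 6 of 6 (all alike): 18 mm diameter, 12 g

How it is judged:
By the outcome, as a careful person would: the job done as asked, in the order asked, and still so for the second after the job is handed in, with the robot touching nothing.
It also fails if it takes over 72 s, if anything falls off the work surface, if the arm or the gripper's body presses on something with over 40 N, if the wrist force passes 120 N, or if a joint passes its speed limit or range.

## Working session

There is one attempt and no reset: what is moved stays moved. The work goes in short steps, Python scripts to look and compute and a tool call to move; the robot and the scene stay as the last step left them, time stands still between calls to the robot, and variables do not carry over. Pictures are saved under pics/ and viewed, at most 10 in all, crops included, and the job is handed in when it is done.

Besides the shell and the picture viewer there is one more tool, called as name(argument=value, ...), one argument or row to a line, values as JSON. carry_out: Moves the arm, as the interface text tells. Its arguments: {"type":"object","properties":{"plan":{"type":"array","items":{"type":"array","items":{"type":"array","items":{"type":"number"}}}}},"required":["plan"]}

```bash
mkdir -p pics; ls; cat > h.py <<'E'
import numpy as np, cv2
from bench import get_obs, camera, hand_in
def snap(name,fn=None):
    c=camera(name)
    if fn: cv2.imwrite('pics/'+fn,c['pixels'][:,:,::-1])
    z=c['z_map'].astype(float);K=c['camera_matrix'];v,u=np.mgrid[:384,:512]
    x=(u-K[0,2])/K[0,0]*z; y=(v-K[1,2])/K[1,1]*z
    P=np.stack([x,-y,-z,np.ones_like(z)],-1)@np.array(c['cam_to_world']).T
    P=P[...,:3].copy(); P[z==0]=np.nan
    return c['pixels'],P,c
E
python3 - <<'E'
from h import *
import numpy as np
for n in('top','side'):
    px,P,c=snap(n,n+'0.png'); np.save(n+'0.npy',P); print(n,{k:v for k,v in c.items() if k not in('pixels','z_map')})
    print(np.nanmin(P,(0,1)),np.nanmax(P,(0,1)))
o=get_obs();print(o)
E
```

```text
pics
top {'camera_matrix': array([[493.95910082,   0.        , 257.54548175],
       [  0.        , 493.95910082, 183.85471055],
       [  0.        ,   0.        ,   1.        ]]), 'cam_to_world': array([[-0.01107452,  0.98787671, -0.15484495,  0.29388362],
       [-0.99988678, -0.00936268,  0.01178016, -0.00881928],
       [ 0.01018758,  0.15495788,  0.98786855,  1.43828541],
       [ 0.        ,  0.        ,  0.        ,  1.        ]])}
[-0.04707946 -1.26505394 -0.78045219] [1.53850145 1.17934673 0.66497527]
side {'camera_matrix': array([[396.82923389,   0.        , 252.64413994],
       [  0.        , 396.82923389, 191.15220145],
       [  0.        ,   0.        ,   1.        ]]), 'cam_to_world': array([[ 0.84811955,  0.40378587, -0.34300174,  0.15154106],
       [-0.52979942,  0.64932273, -0.54561211, -0.55827998],
       [ 0.00240837,  0.64446642,  0.76462882,  0.88651301],
       [ 0.        ,  0.        ,  0.        ,  1.        ]])}
[-0.17305441 -0.65060333 -0.77557836] [2.291127   2.27940688 0.47293839]
{'time_s': 0.1, 'q': array([ 9.76673096e-01,  1.81485399e-01,  1.60789992e+00,  5.06779295e-06,
        1.35381461e+00, -2.06281901e-01]), 'dq': array([ 0.00024743, -0.00350946, -0.00155477,  0.00138564, -0.0004661 ,
       -0.00022245]), 'joint_efforts': array([ 3.77252545e-04, -4.45873654e+01, -3.52238703e+01, -3.72391369e-04,
        4.01185127e-03, -1.92421362e-05]), 'eef_pos': array([0.21714769, 0.53188299, 0.23046767]), 'eef_rot': array([-3.15380049e-04,  1.92708018e-01,  9.81255815e-01, -7.39172758e-04]), 'wrist_force': array([-1.01622682, -0.66800103, -0.12971455]), 'torque': array([-0.01353083,  0.02802405, -0.05819116]), 'grasp_force': 0.0, 'opening': 1.0010730759393407}
```

View pics/top0.png

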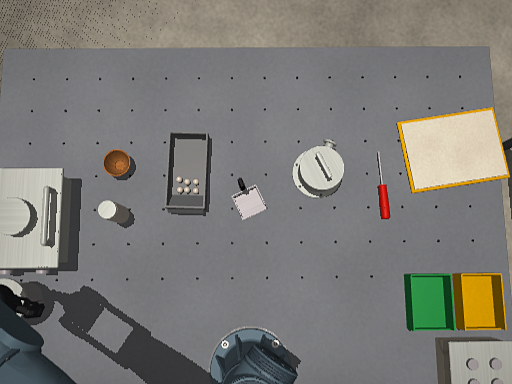

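View pics/side0.png

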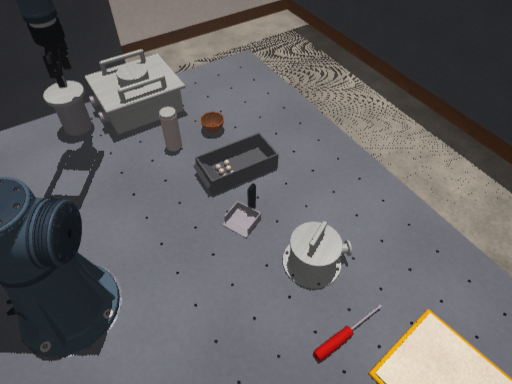

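Top view: tub (188,175) with balls at its near end (187,186), scoop (248,202) with handle at (241,184), canister with cover (320,170), driver (383,185), can (113,212), bowl (117,163). The side view agrees. Next I measure these.

```bash
cat > m.py <<'E'
from h import *
def box(P,u0,u1,v0,v1,z0,z1):
    Q=P[v0:v1,u0:u1].reshape(-1,3); return Q[(Q[:,2]>z0)&(Q[:,2]<z1)]
def rect(Q,n):
    r=cv2.minAreaRect((Q[:,:2]*1000).astype(np.float32)); print(n,len(Q),'c',np.round(r[0],1),'size',np.round(r[1],1),'ang',round(r[2],1),'zmed',np.round(np.median(Q[:,2])*1000,1))
T=lambda *a:box(Pt,*a)
S=lambda *a:box(Ps,*a)
if __name__=='__main__':
    Pt=np.load('top0.npy');Ps=np.load('side0.npy')
    print('bench z',np.nanmedian(Pt[200:260,280:360,2]),np.nanmedian(Ps[260:330,180:250,2]))
    rect(T(285,350,130,210,.12,.15),'bar top');rect(S(280,355,210,290,.12,.15),'bar side')
    rect(T(285,350,130,210,.088,.1),'disc top');rect(S(280,355,210,290,.088,.1),'disc side')
    rect(T(155,220,120,220,.052,.07),'tub rim top');rect(S(185,285,130,200,.052,.07),'tub rim side')
    rect(T(230,270,170,225,.06,.12),'handle top');rect(S(220,265,175,240,.06,.12),'handle side')
    rect(T(225,270,170,225,.015,.035),'pan rim top');rect(S(220,265,175,240,.015,.033),'pan rim side')
    for n,a in(('spray',(90,140,190,235,.12,.16)),('bowl',(95,140,140,190,.03,.06)),('driver',(370,400,145,225,.006,.05))): rect(T(*a),n)
    px=cv2.imread('pics/top0.png');g=px.min(2)
    m=(g>120).astype(np.uint8);m[:170]=0;m[200:]=0;m[:,:172]=0;m[:,204:]=0
    for p in cv2.connectedComponentsWithStats(m)[3][1:]: 
        u,v=np.round(p).astype(int);print('ball',np.round(p,1),np.round(Pt[v,u]*1000))
E
python3 m.py
```

```text
bench z -0.0006404926161137636 -0.0020182719884267453
bar top 136 c [ 550.7 -203. ] size [75.7 13.4] ang 27.6 zmed 134.1
bar side 166 c [ 550.7 -205. ] size [76.7 12.2] ang 26.2 zmed 133.2
disc top 1272 c [ 550. -203.] size [120.7 122.4] ang 89.3 zmed 92.5
disc side 1632 c [ 549.4 -205.4] size [122.2 122.4] ang 29.8 zmed 91.0
tub rim top 477 c [555.9 177.1] size [113.1 221.2] ang 87.8 zmed 59.2
tub rim side 502 c [554.5 121.5] size [226.7 222.3] ang 89.0 zmed 56.9
handle top 52 c [510.3  21.9] size [26.2 11.6] ang 26.1 zmed 97.7
handle side 101 c [505.   67.7] size [ 26.8 117.3] ang 6.4 zmed 86.7
pan rim top 96 c [477.8   6.4] size [78.9 77.8] ang 25.5 zmed 26.3
pan rim side 323 c [490.6  50.3] size [205.4  98.1] ang 66.8 zmed 23.2
spray 318 c [434.2 372.5] size [50.2 48.6] ang 0.4 zmed 138.6
bowl 207 c [579.5 379.5] size [76.8 76.2] ang 44.8 zmed 41.5
driver 405 c [ 506.1 -399.6] size [ 81.3 225.3] ang 84.0 zmed 20.1
ball [188.1 181.2] [525. 175.  29.]
```

carry_out(
  plan=[
    [[0.0167,-0.0368,-0.0015,0,0,-0.114,1],[0.0334,-0.0736,-0.003,0,0,-0.228,1],[0.0501,-0.1104,-0.0045,0,0,-0.342,1],[0.0668,-0.1472,-0.006,0,0,-0.456,1],[0.0835,-0.184,-0.0075,0,0,-0.57,1]],
  ],
)

```text
time_s: 0.52
eef_pos: [0.3008, 0.3466, 0.2233]
eef_rot: [-0.0, 0.463, 0.886, -0.0]
wrist_force: [0.6, 0.7, 0.2]
opening: 0.998
grasp_force: 0.0
```

carry_out(
  plan=[
    [[0.0167,-0.0368,-0.0015,0,0,-0.114,1],[0.0334,-0.0736,-0.003,0,0,-0.228,1],[0.0501,-0.1104,-0.0045,0,0,-0.342,1],[0.0668,-0.1472,-0.006,0,0,-0.456,1],[0.0835,-0.184,-0.0075,0,0,-0.57,1]],
  ],
)

```text
time_s: 0.93
eef_pos: [0.3845, 0.1625, 0.2161]
eef_rot: [0.0, 0.694, 0.72, 0.0]
wrist_force: [0.4, 0.1, -0.3]
opening: 1.004
grasp_force: 0.0
```

carry_out(
  plan=[
    [[0.0167,-0.0368,-0.0015,0,0,-0.114,1],[0.0334,-0.0736,-0.003,0,0,-0.228,1],[0.0501,-0.1104,-0.0045,0,0,-0.342,1],[0.0668,-0.1472,-0.006,0,0,-0.456,1],[0.0835,-0.184,-0.0075,0,0,-0.57,1]],
  ],
)

```text
time_s: 1.35
eef_pos: [0.4681, -0.0217, 0.2085]
eef_rot: [-0.0, 0.868, 0.496, -0.0]
wrist_force: [1.2, 0.3, 0.7]
opening: 1.002
grasp_force: 0.0
```

carry_out(
  plan=[
    [[0.0167,-0.0368,-0.0015,0,0,-0.114,1],[0.0334,-0.0736,-0.003,0,0,-0.228,1],[0.0501,-0.1104,-0.0045,0,0,-0.342,1],[0.0668,-0.1472,-0.006,0,0,-0.456,1],[0.0835,-0.184,-0.0075,0,0,-0.57,1]],
  ],
)

```text
time_s: 1.77
eef_pos: [0.5516, -0.2056, 0.2006]
eef_rot: [-0.0, 0.973, 0.232, -0.0]
wrist_force: [0.5, -0.0, 0.2]
opening: 0.999
grasp_force: 0.0
```

```bash
python3 - <<'E'
from h import *
o=get_obs();print(o['time_s'],o['eef_pos'],o['eef_rot'],o['q'])
px=cv2.imread('pics/top0.png');a=cv2.resize(px[125:220,160:275],None,fx=4,fy=4,interpolation=cv2.INTER_CUBIC)
b=cv2.resize(cv2.imread('pics/side0.png')[130:200,190:285],None,fx=3,fy=3,interpolation=cv2.INTER_CUBIC)
c=np.zeros((380,750,3),np.uint8);c[:380,:460]=a;c[:210,460:745]=b;cv2.imwrite('pics/crop1.png',c)
for n in('top0','side0'):
    P=np.load(n+'.npy'); m=(P[...,2]>.014)&(P[...,2]<.032)&(np.abs(P[...,1]-.176)<.05)&(P[...,0]>.46)&(P[...,0]<.64)
    img=cv2.imread('pics/'+n+'.png').max(2); m&=img>110
    print(n,m.sum(),np.round(P[m].min(0)*1000),np.round(P[m].max(0)*1000))
    h=P[m]; pk=h[h[:,2]>.0225]; print(np.round(pk*1000).astype(int).tolist()[:60])
E
```

```text
1.7667 [ 0.55158459 -0.20556132  0.20060696] [-3.75351144e-04  9.72777250e-01  2.31741656e-01 -2.94383695e-04] [-5.58271395e-01  2.39509864e-01  1.60117812e+00  1.12149559e-04
  1.30185257e+00  5.44759632e-01]
top0 255 [486. 133.  14.] [638. 223.  32.]
[[540, 204, 26], [540, 202, 26], [540, 199, 26], [537, 207, 28], [538, 202, 26], [537, 198, 29], [535, 211, 23], [534, 207, 27], [535, 205, 24], [535, 202, 25], [534, 195, 31], [532, 210, 24], [531, 207, 30], [531, 204, 31], [531, 201, 27], [532, 199, 25], [532, 159, 23], [531, 155, 30], [531, 152, 26], [532, 150, 23], [528, 207, 29], [528, 201, 31], [529, 187, 24], [528, 184, 27], [528, 181, 29], [528, 178, 29], [528, 175, 27], [529, 173, 24], [529, 161, 24], [528, 158, 27], [528, 152, 30], [528, 149, 28], [528, 146, 28], [526, 207, 24], [525, 204, 28], [525, 184, 27], [525, 181, 26], [525, 178, 26], [525, 175, 29], [526, 161, 25], [524, 157, 32], [525, 155, 27], [525, 152, 26], [525, 150, 25], [523, 184, 23], [522, 181, 27], [522, 178, 30], [523, 176, 24], [522, 158, 26], [522, 155, 30], [523, 153, 23], [523, 150, 24], [520, 184, 26]
[... 273 characters left out ...]
8, 198, 25], [531, 197, 25], [534, 196, 24], [527, 197, 23], [529, 194, 25], [506, 203, 24], [500, 204, 23], [500, 197, 28], [504, 198, 26], [507, 198, 24], [497, 198, 25], [500, 198, 24], [503, 197, 23], [524, 179, 27], [528, 180, 24], [531, 179, 24], [495, 195, 24], [497, 193, 25], [501, 193, 23], [503, 190, 25], [521, 180, 24], [523, 178, 24], [526, 176, 24], [528, 174, 25], [531, 174, 23], [522, 175, 23], [524, 174, 23], [526, 170, 25], [499, 184, 24], [502, 183, 23], [504, 179, 25], [505, 176, 28], [497, 179, 25], [499, 177, 26], [501, 175, 26], [504, 174, 26], [500, 173, 25], [503, 172, 23], [525, 151, 30], [531, 155, 24], [498, 170, 24], [521, 156, 24], [501, 156, 26], [497, 156, 24]]
```

View pics/crop1.png

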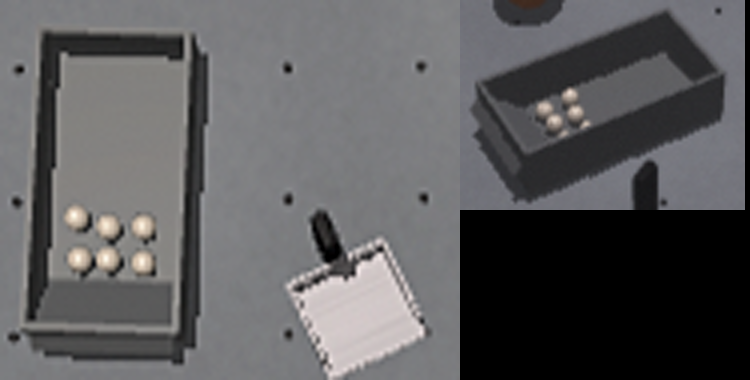

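Crop: six balls in two rows, three each, at x≈0.502 and 0.530 (crop pixels (78-143, 217-262)); the pan opens away from its handle at (325,230). I grasp the cover.

carry_out(
  plan=[
    [[0,0.001,-0.02,0,0,0,1],[-0.001,0.0015,-0.04,0,0,0,1],[-0.001,0.0015,-0.06,0,0,0,1],[-0.001,0.0015,-0.08,0,0,0,1],[-0.001,0.0015,-0.09,0,0,0,1]],
  ],
)

```text
time_s: 2.18
eef_pos: [0.5486, -0.2013, 0.108]
eef_rot: [-0.002, 0.972, 0.234, -0.002]
wrist_force: [-1.1, 0.1, -0.1]
opening: 1.003
grasp_force: 0.0
```

carry_out(
  plan=[
    [[0,0,0,0,0,0,0],[0,0,0,0,0,0,0],[0,0,0,0,0,0,0],[0,0,0,0,0,0,0],[0,0,0,0,0,0,0]],
  ],
)

```text
time_s: 2.6
eef_pos: [0.5513, -0.2026, 0.1127]
eef_rot: [0.001, 0.972, 0.235, 0.001]
wrist_force: [0.4, 0.1, 0.4]
opening: 0.298
grasp_force: 0.0
```

carry_out(
  plan=[
    [[0,0,0,0,0,0,0],[0,0,0,0,0,0,0],[0,0,0,0,0,0,0],[0,0,0,0,0,0,0],[0,0,0,0,0,0,0]],
  ],
)

```text
time_s: 3.02
eef_pos: [0.5512, -0.2027, 0.1126]
eef_rot: [0.001, 0.972, 0.235, 0.001]
wrist_force: [-0.4, 1.1, 6.2]
opening: 0.129
grasp_force: 59.5
```

carry_out(
  plan=[
    [[0,0,0.003,0,0,0,0],[0,0,0.01,0,0,0,0],[0,0,0.02,0,0,0,0],[0,0,0.035,0,0,0,0],[0,0,0.045,0,0,0,0]],
  ],
)

```text
time_s: 3.43
eef_pos: [0.5507, -0.2023, 0.1578]
eef_rot: [0.0, 0.972, 0.235, 0.0]
wrist_force: [0.3, -0.5, -1.6]
opening: 0.127
grasp_force: 58.6
```

carry_out(
  plan=[
    [[0.01,0.006,0,0,0,0,0],[0.03,0.017,0,0,0,0,0],[0.055,0.032,0,0,0,0,0],[0.08,0.046,0,0,0,0,0],[0.105,0.061,0,0,0,0,0]],
  ],
)

```text
time_s: 3.85
eef_pos: [0.6567, -0.1401, 0.156]
eef_rot: [-0.0, 0.972, 0.234, 0.0]
wrist_force: [0.6, -0.5, -2.6]
opening: 0.127
grasp_force: 58.6
```

carry_out(
  plan=[
    [[0.025,0.014,0,0,0,0,0],[0.045,0.026,0,0,0,0,0],[0.06,0.035,0,0,0,0,0],[0.07,0.04,0,0,0,0,0],[0.075,0.043,0,0,0,0,0]],
  ],
)

```text
time_s: 4.27
eef_pos: [0.7317, -0.0962, 0.1553]
eef_rot: [-0.0, 0.972, 0.235, -0.0]
wrist_force: [0.2, -0.1, -2.3]
opening: 0.127
grasp_force: 58.6
```

carry_out(
  plan=[
    [[0,0,-0.015,0,0,0,0],[0,0,-0.04,0,0,0,0],[0,0,-0.07,0,0,0,0],[0,0,-0.09,0,0,0,0],[0,0,-0.1,0,0,0,0]],
  ],
)

```text
time_s: 4.68
eef_pos: [0.7267, -0.0977, 0.0505]
eef_rot: [-0.002, 0.972, 0.234, -0.003]
wrist_force: [-0.1, 0.5, -3.6]
opening: 0.125
grasp_force: 58.5
```

carry_out(
  plan=[
    [[0,0,-0.003,0,0,0,0],[0,0,-0.006,0,0,0,0],[0,0,-0.009,0,0,0,0],[0,0,-0.012,0,0,0,0],[0,0,-0.014,0,0,0,0]],
  ],
)

```text
time_s: 5.1
eef_pos: [0.7314, -0.0985, 0.0436]
eef_rot: [0.001, 0.972, 0.235, 0.001]
wrist_force: [0.3, 0.0, -2.7]
opening: 0.122
grasp_force: 58.6
```

carry_out(
  plan=[
    [[0,0,-0.002,0,0,0,0],[0,0,-0.004,0,0,0,0],[0,0,-0.006,0,0,0,0],[0,0,-0.007,0,0,0,0],[0,0,-0.008,0,0,0,0]],
  ],
)

```text
time_s: 5.52
eef_pos: [0.7304, -0.0981, 0.0342]
eef_rot: [-0.0, 0.972, 0.235, -0.0]
wrist_force: [-1.0, 0.2, -2.2]
opening: 0.124
grasp_force: 58.6
```

carry_out(
  plan=[
    [[0,0,-0.0007,0,0,0,0],[0,0,-0.0014,0,0,0,0],[0,0,-0.002,0,0,0,0],[0,0,-0.0026,0,0,0,0],[0,0,-0.003,0,0,0,0]],
  ],
)

```text
time_s: 5.93
eef_pos: [0.7305, -0.0982, 0.0327]
eef_rot: [0.0, 0.972, 0.235, -0.0]
wrist_force: [-7.3, 1.4, 8.6]
opening: 0.123
grasp_force: 60.0
```

carry_out(
  plan=[
    [[0,0,0.0005,0,0,0,0.3],[0,0,0.0005,0,0,0,0.5],[0,0,0.0005,0,0,0,0.7],[0,0,0.0005,0,0,0,0.7],[0,0,0.0005,0,0,0,0.7]],
  ],
)

```text
time_s: 6.35
eef_pos: [0.7305, -0.0982, 0.0318]
eef_rot: [0.0, 0.972, 0.235, 0.0]
wrist_force: [-0.2, -0.2, 0.5]
opening: 0.705
grasp_force: 0.0
```

carry_out(
  plan=[
    [[0,0,0.01,0,0,0,0.7],[0,0,0.04,0,0,0,0.8],[0,0,0.08,0,0,0,0.9],[0,0,0.11,0,0,0,1],[0,0,0.14,0,0,0,1]],
  ],
)

```text
time_s: 6.77
eef_pos: [0.7309, -0.0983, 0.1749]
eef_rot: [0.0, 0.972, 0.235, 0.001]
wrist_force: [1.2, -0.2, 1.0]
opening: 0.998
grasp_force: 0.0
```

```bash
python3 - <<'E'
import m
from h import *
_,m.Pt,_=snap('top');m.rect(m.T(260,340,60,150,.008,.025),'disc');m.rect(m.T(230,270,170,225,.06,.12),'handle')
o=get_obs();print(o['eef_pos'],o['eef_rot'])
Q=m.T(285,350,130,210,.07,.1);m.rect(Q,'canister rim')
E
```

```text
disc 4 c [ 780.7 -240.5] size [ 44.  185.8] ang 78.0 zmed 8.6
handle 0 c [0. 0.] size [0. 0.] ang 0.0 zmed nan
[ 0.73409987 -0.09913627  0.18300722] [0.00310149 0.97202941 0.23477891 0.00529833]
canister rim 330 c [ 551.6 -201.1] size [114.  115.2] ang 55.9 zmed 82.4
  return _methods._mean(a, axis=axis, dtype=dtype,
  ret = ret.dtype.type(ret / rcount)
```

carry_out(
  plan=[
    [[-0.02,0.011,0,0,0,-0.004,1],[-0.05,0.027,0,0,0,-0.008,1],[-0.08,0.044,0,0,0,-0.012,1],[-0.11,0.06,0,0,0,-0.016,1],[-0.14,0.076,0,0,0,-0.02,1]],
  ],
)

```text
time_s: 7.23
eef_pos: [0.5891, -0.0216, 0.1722]
eef_rot: [0.0, 0.974, 0.225, 0.0]
wrist_force: [0.5, 0.3, -0.4]
opening: 0.998
grasp_force: 0.0
```

carry_out(
  plan=[
    [[-0.03,0.016,0,0,0,0,1],[-0.055,0.03,0,0,0,0,1],[-0.07,0.038,0,0,0,0,1],[-0.08,0.044,0,0,0,0,1],[-0.08,0.044,0,0,0,0,1]],
  ],
)

```text
time_s: 7.65
eef_pos: [0.5092, 0.0229, 0.1723]
eef_rot: [-0.0, 0.974, 0.225, 0.0]
wrist_force: [-0.1, -0.3, -0.1]
opening: 0.998
grasp_force: 0.0
```

```bash
python3 - <<'E'
import m
from h import *
_,m.Pt,_=snap('top');_,m.Ps,_=snap('side','s2.png')
m.rect(m.T(230,340,50,150,.008,.025),'disc t');m.rect(m.T(230,340,50,150,.045,.07),'bar t')
m.rect(m.S(225,270,170,250,.088,.107),'handle top face side cam')
o=get_obs();print(o['eef_pos'],o['eef_rot'])
E
```

```text
disc t 1078 c [ 784.7 -105.7] size [337.5 247.1] ang 81.0 zmed 12.4
bar t 205 c [ 681.4 -156.2] size [220.5  37.1] ang 51.1 zmed 54.8
handle top face side cam 47 c [510.1  18.9] size [25.7 11.7] ang 23.8 zmed 95.9
[0.51139708 0.02153213 0.17257137] [4.80202876e-04 9.74346715e-01 2.25049758e-01 9.24505949e-04]
```

View pics/s2.png

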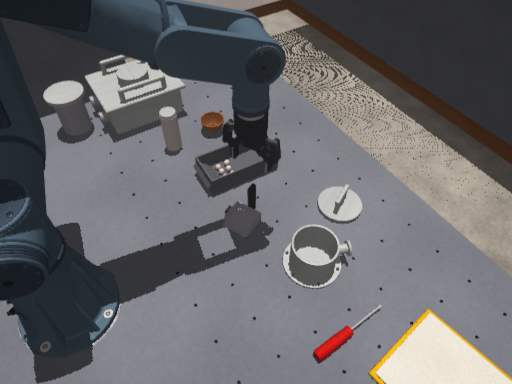

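The side view shows the cover lying flat on the bench at (340,204), the canister open, and the scoop upright under the hand. I grip the scoop.

carry_out(
  plan=[
    [[0,-0.001,-0.02,0,0,0,1],[0.001,-0.002,-0.05,0,0,0,1],[0.001,-0.002,-0.08,0,0,0,1],[0.001,-0.002,-0.1,0,0,0,1],[0.001,-0.002,-0.111,0,0,0,1]],
  ],
)

```text
time_s: 8.17
eef_pos: [0.5108, 0.0192, 0.0579]
eef_rot: [-0.001, 0.974, 0.224, -0.002]
wrist_force: [-1.2, 0.5, -0.6]
opening: 0.998
grasp_force: 0.0
```

carry_out(
  plan=[
    [[0,0,0,0,0,0,0.5],[0,0,0,0,0,0,0.3],[0,0,0,0,0,0,0.25],[0,0,0,0,0,0,0.2],[0,0,0,0,0,0,0]],
  ],
)

```text
time_s: 8.58
eef_pos: [0.5127, 0.0196, 0.0622]
eef_rot: [0.001, 0.974, 0.225, 0.001]
wrist_force: [-0.3, -0.1, -0.3]
opening: 0.296
grasp_force: 0.0
```

carry_out(
  plan=[
    [[0,0,0,0,0,0,0],[0,0,0,0,0,0,0],[0,0,0,0,0,0,0],[0,0,0,0,0,0,0],[0,0,0,0,0,0,0]],
  ],
)

```text
time_s: 9.0
eef_pos: [0.5121, 0.0199, 0.0616]
eef_rot: [0.0, 0.974, 0.225, 0.001]
wrist_force: [-0.5, 2.1, 5.4]
opening: 0.131
grasp_force: 60.9
```

carry_out(
  plan=[
    [[0,0,0.003,0,0,0,0],[0,0,0.02,0,0,0,0],[0,0,0.05,0,0,0,0],[0,0,0.08,0,0,0,0],[0,0,0.11,0,0,0,0]],
  ],
)

```text
time_s: 9.42
eef_pos: [0.5104, 0.0199, 0.1712]
eef_rot: [-0.0, 0.974, 0.225, -0.001]
wrist_force: [1.0, -0.8, -1.2]
opening: 0.137
grasp_force: 59.8
```

carry_out(
  plan=[
    [[0.01,0.011,0,0,0,-0.05,0],[0.024,0.028,0,0,0,-0.1,0],[0.039,0.047,0,0,0,-0.15,0],[0.055,0.065,0,0,0,-0.2,0],[0.07,0.083,0,0,0,-0.25,0]],
  ],
)

```text
time_s: 9.83
eef_pos: [0.5816, 0.1036, 0.1703]
eef_rot: [0.0, 0.995, 0.1, -0.001]
wrist_force: [0.3, -0.9, -1.5]
opening: 0.138
grasp_force: 59.8
```

carry_out(
  plan=[
    [[0.015,0.018,0,0,0,-0.05,0],[0.03,0.036,0,0,0,-0.1,0],[0.045,0.053,0,0,0,-0.15,0],[0.055,0.065,0,0,0,-0.2,0],[0.059,0.07,0,0,0,-0.242,0]],
  ],
)

```text
time_s: 10.25
eef_pos: [0.6409, 0.1745, 0.1698]
eef_rot: [-0.0, 1.0, -0.02, -0.001]
wrist_force: [-2.1, 0.4, -1.6]
opening: 0.131
grasp_force: 59.9
```

carry_out(
  plan=[
    [[0,0,-0.01,0,0,0,0],[0,0,-0.02,0,0,0,0],[0,0,-0.025,0,0,0,0],[0,0,-0.03,0,0,0,0],[0,0,-0.03,0,0,0,0]],
  ],
)

```text
time_s: 10.67
eef_pos: [0.6389, 0.1721, 0.1386]
eef_rot: [0.0, 1.0, -0.019, -0.002]
wrist_force: [0.1, -0.2, -2.0]
opening: 0.133
grasp_force: 59.9
```

```bash
cat > v.py <<'E'
import sys
from h import *
a,_,_=snap('top');b,Ps,_=snap('side'); np.save('side_last.npy',Ps)
c=np.zeros((440,760,3),np.uint8)
c[:400,:320]=cv2.resize(a[120:220,155:235],None,fx=4,fy=4,interpolation=cv2.INTER_CUBIC)
c[:420,325:760]=cv2.resize(b[110:215,180:289],(435,420),interpolation=cv2.INTER_CUBIC)
cv2.imwrite('pics/'+sys.argv[1],c[:,:,::-1])
o=get_obs();print(o['time_s'],np.round(o['eef_pos'],4),np.round(o['eef_rot'],4),np.round(o['wrist_force'],1),np.round(o['q'],2))
E
python3 v.py v1.png; python3 - <<'E'
import m
from h import *
_,m.Pt,_=snap('top');_,m.Ps,_=snap('side')
m.rect(m.T(160,215,120,220,.095,.12),'pan rim z top');m.rect(m.S(180,289,100,215,.095,.112),'side')
E
```

```text
10.7667 [0.6401 0.1723 0.1404] [ 1.000e-04  9.998e-01 -1.930e-02 -4.000e-04] [ 0.2 -0.4 -1.4] [ 0.08  0.46  1.44 -0.    1.24  1.69]
pan rim z top 37 c [593.7 137.1] size [62.5  7.9] ang 5.3 zmed 104.9
side 210 c [606.6 171.8] size [82.1 86.5] ang 87.3 zmed 102.4
```

View pics/v1.png

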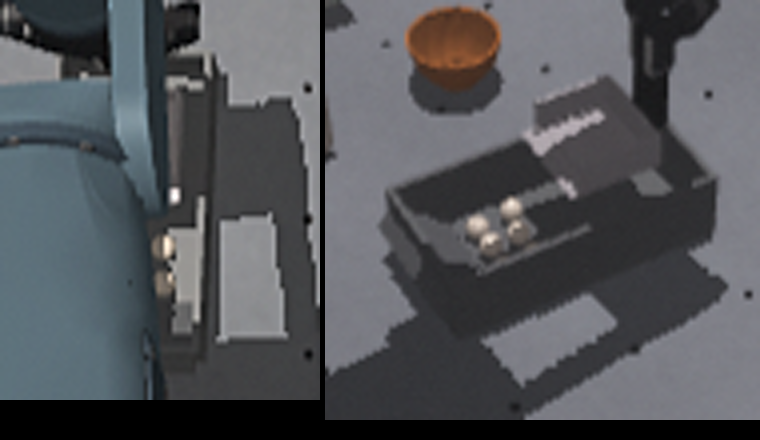

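The view shows the pan level above the +x half of the tub, nose clear of the balls ((485-515, 205-240) in the side part). I lower it.

carry_out(
  plan=[
    [[0.001,0.001,-0.01,0,0,0,0],[0.001,0.001,-0.02,0,0,0,0],[0.001,0.001,-0.03,0,0,0,0],[0.001,0.001,-0.04,0,0,0,0],[0.001,0.001,-0.05,0,0,0,0]],
  ],
)

```text
time_s: 11.28
eef_pos: [0.6408, 0.1738, 0.089]
eef_rot: [0.0, 1.0, -0.019, -0.001]
wrist_force: [-0.6, -0.7, -2.2]
opening: 0.131
grasp_force: 60.1
```

carry_out(
  plan=[
    [[0,0,-0.005,0,0,0,0],[0,0,-0.009,0,0,0,0],[0,0,-0.012,0,0,0,0],[0,0,-0.014,0,0,0,0],[0,0,-0.015,0,0,0,0]],
  ],
)

```text
time_s: 11.7
eef_pos: [0.6416, 0.1738, 0.0758]
eef_rot: [-0.0, 1.0, -0.019, 0.0]
wrist_force: [-0.3, 0.5, -1.3]
opening: 0.132
grasp_force: 60.0
```

carry_out(
  plan=[
    [[0,0,-0.0005,0,0,0,0],[0,0,-0.001,0,0,0,0],[0,0,-0.0015,0,0,0,0],[0,0,-0.002,0,0,0,0],[0,0,-0.0025,0,0,0,0]],
  ],
)

```text
time_s: 12.12
eef_pos: [0.6416, 0.1738, 0.0735]
eef_rot: [-0.0, 1.0, -0.019, 0.0]
wrist_force: [-1.3, -0.0, -1.7]
opening: 0.135
grasp_force: 60.0
```

carry_out(
  plan=[
    [[0,0,-0.0007,0,0,0,0],[0,0,-0.0014,0,0,0,0],[-0.005,0.0002,-0.0015,0,0,0,0],[-0.012,0.0005,-0.0015,0,0,0,0],[-0.02,0.0008,-0.0015,0,0,0,0]],
  ],
)

```text
time_s: 12.53
eef_pos: [0.6208, 0.1746, 0.0717]
eef_rot: [0.0, 1.0, -0.019, 0.0]
wrist_force: [1.1, 0.4, -0.7]
opening: 0.134
grasp_force: 60.2
```

carry_out(
  plan=[
    [[-0.008,0.0003,0,0,0,0,0],[-0.016,0.0006,0,0,0,0,0],[-0.022,0.0009,0,0,0,0,0],[-0.027,0.0011,0,0,0,0,0],[-0.03,0.0012,0,0,0,0,0]],
  ],
)

```text
time_s: 12.95
eef_pos: [0.5904, 0.1759, 0.0718]
eef_rot: [0.0, 1.0, -0.019, -0.0]
wrist_force: [-0.4, 0.1, -2.1]
opening: 0.129
grasp_force: 59.8
```

```bash
python3 v.py v2.png
```

```text
13.05 [0.5908 0.1759 0.0718] [ 0.000e+00  9.998e-01 -1.900e-02 -2.000e-04] [-0.2 -0.  -2.3] [0.1  0.45 1.61 0.   1.08 1.71]
```

View pics/v2.png

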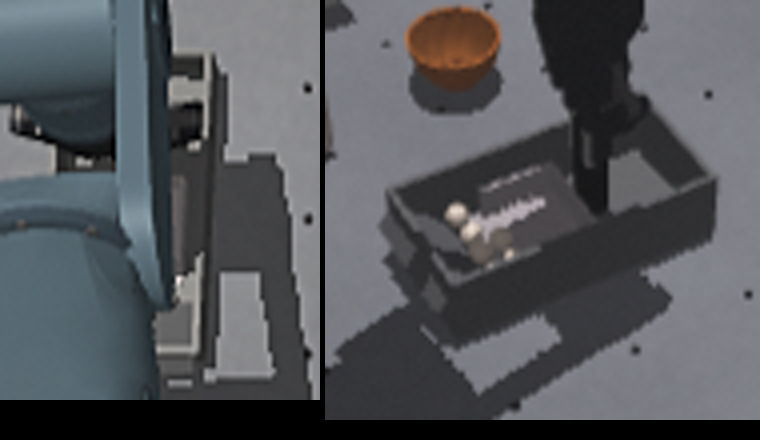

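The balls are at the nose, some already in the pan ((455-510, 212-255)). I finish the sweep and ride up the slope with the nose rising.

carry_out(
  plan=[
    [[-0.003,0.0001,0,0,0,0,0],[-0.006,0.0002,0,0,0,0,0],[-0.009,0.0004,0,0,0,0,0],[-0.011,0.0004,0.0005,0,0,0,0],[-0.011,0.0004,0.001,0,0,0,0]],
  ],
)

```text
time_s: 13.47
eef_pos: [0.5798, 0.1762, 0.0726]
eef_rot: [0.0, 1.0, -0.019, -0.0]
wrist_force: [-1.4, 0.2, -2.1]
opening: 0.132
grasp_force: 59.8
```

carry_out(
  plan=[
    [[-0.002,0,0.002,0.001,0.03,0,0],[-0.004,0.0002,0.003,0.002,0.06,0,0],[-0.006,0.0002,0.003,0.003,0.09,0,0],[-0.008,0.0003,0.003,0.004,0.12,0,0],[-0.01,0.0004,0.003,0.005,0.14,0,0]],
  ],
)

```text
time_s: 13.88
eef_pos: [0.5709, 0.1766, 0.076]
eef_rot: [-0.001, 0.997, -0.019, -0.07]
wrist_force: [0.5, 0.4, -1.1]
opening: 0.133
grasp_force: 59.8
```

carry_out(
  plan=[
    [[-0.002,0.0001,0,0.001,0.03,0,0],[-0.004,0.0002,0,0.002,0.06,0,0],[-0.006,0.0003,0,0.003,0.085,0,0],[-0.008,0.0003,0,0.004,0.11,0,0],[-0.009,0.0004,0,0.005,0.125,0,0]],
  ],
)

```text
time_s: 14.3
eef_pos: [0.5622, 0.1768, 0.0756]
eef_rot: [-0.002, 0.991, -0.019, -0.132]
wrist_force: [3.0, -0.3, -4.2]
opening: 0.134
grasp_force: 59.7
```

```bash
python3 v.py v3.png
```

```text
14.4 [0.5617 0.1767 0.0754] [-0.0023  0.991  -0.019  -0.1322] [ 1.2 -0.4 -2.9] [0.09 0.56 1.46 0.03 1.38 1.68]
```

View pics/v3.png

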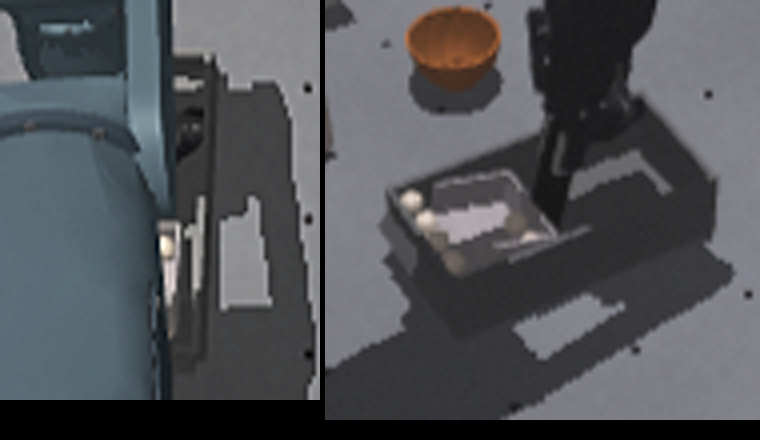

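```bash
python3 - <<'E'
from h import *
_,P,c=snap('side');px=c['pixels'].astype(int)
# balls: ratio-based bright/beige pixels near
for (U,V) in((410,200),(427,220),(440,240),(455,262),(515,222),(530,240)):
    u=int(180+(U-325)/435*109);v=int(110+V/4)
    print((U,V),np.round(P[v-1:v+2,u-1:u+2].reshape(-1,3)*1000).astype(int).tolist(),px[v,u])
E
```

```text
(410, 200) [[460, 224, 53], [461, 219, 56], [464, 220, 54], [457, 218, 55], [460, 218, 54], [462, 216, 54], [455, 216, 53], [459, 216, 52], [461, 215, 51]] [220 205 194]
(427, 220) [[458, 194, 59], [461, 194, 57], [464, 195, 54], [456, 191, 58], [459, 191, 56], [462, 190, 55], [455, 189, 56], [459, 191, 53], [461, 188, 54]] [215 200 189]
(440, 240) [[457, 173, 57], [459, 173, 56], [463, 174, 53], [457, 174, 52], [458, 170, 55], [462, 173, 50], [456, 173, 50], [458, 171, 50], [461, 170, 49]] [108  98  94]
(455, 262) [[457, 151, 56], [461, 151, 54], [464, 151, 52], [456, 148, 55], [459, 148, 53], [461, 147, 53], [456, 149, 50], [457, 145, 53], [461, 145, 51]] [105  95  91]
(515, 222) [[521, 178, 39], [523, 176, 39], [526, 175, 38], [519, 176, 37], [521, 173, 38], [523, 169, 41], [518, 174, 35], [521, 172, 35], [523, 170, 36]] [107  97  93]
(530, 240) [[520, 153, 40], [522, 150, 41], [525, 151, 39], [513, 139, 52], [516, 139, 50], [518, 138, 50], [512, 139, 48], [516, 140, 45], [518, 138, 46]] [111 106 111]
```

Four balls sit on the lip against the end wall (x≈0.459, z≈0.048) and two are at the back of the pan. I edge the lip under them.

carry_out(
  plan=[
    [[0,0,0.003,0,0,0,0],[-0.002,0,0.005,0,0,0,0],[-0.004,0.0002,0.006,0,0,0,0],[-0.004,0.0002,0.006,0.001,0.03,0,0],[-0.004,0.0002,0.007,0.002,0.05,0,0]],
  ],
)

```text
time_s: 14.87
eef_pos: [0.5568, 0.1776, 0.0833]
eef_rot: [-0.003, 0.987, -0.019, -0.158]
wrist_force: [-0.9, -0.6, -2.2]
opening: 0.132
grasp_force: 59.9
```

```bash
cat > b.py <<'E'
from h import *
_,P,c=snap('side');px=c['pixels'].astype(float)
o=get_obs();t=o['eef_pos'];print(o['time_s'],np.round(t,4),np.round(o['eef_rot'],3),np.round(o['wrist_force'],1))
r=P[110:215,180:289].reshape(-1,3);q=px[110:215,180:289].reshape(-1,3)
m=(q[:,0]/q[:,2]>1.08)&(np.abs(r[:,1]-.176)<.053)&(r[:,0]<.6)&(r[:,0]>.44)
lab=np.zeros(105*109,np.uint8);lab[m]=1
n,L,st,ce=cv2.connectedComponentsWithStats(lab.reshape(105,109))
for i in range(1,n):
    if st[i,4]>4: print(st[i,4],np.round(np.median(r.reshape(105,109,3)[L==i],0)*1000))
E
python3 b.py
```

```text
14.9167 [0.5575 0.1773 0.0832] [-0.003  0.987 -0.019 -0.158] [ 0.5 -0.7 -2.6]
28 [460. 218.  64.]
98 [504. 175.  49.]
```

carry_out(
  plan=[
    [[0.003,0,0,0,0,0,0],[0.007,0,0,0,0,0,0],[0.011,0,0,0,0,0,0],[0.014,0,0,0,0,0,0],[0.016,0,0,0,0,0,0]],
  ],
)

```text
time_s: 15.33
eef_pos: [0.574, 0.1772, 0.0828]
eef_rot: [-0.003, 0.987, -0.019, -0.157]
wrist_force: [0.3, 1.0, -2.2]
opening: 0.135
grasp_force: 59.9
```

```bash
python3 b.py; python3 v.py v4.png
```

```text
15.3833 [0.5741 0.1772 0.0828] [-0.003  0.987 -0.019 -0.157] [ 0.6 -0.1 -2.5]
26 [477. 216.  63.]
101 [531. 175.  46.]
15.4833 [0.5736 0.1772 0.0827] [-0.003   0.9874 -0.0189 -0.1569] [-0.5 -0.3 -3. ] [0.08 0.61 1.39 0.04 1.46 1.68]
```

View pics/v4.png

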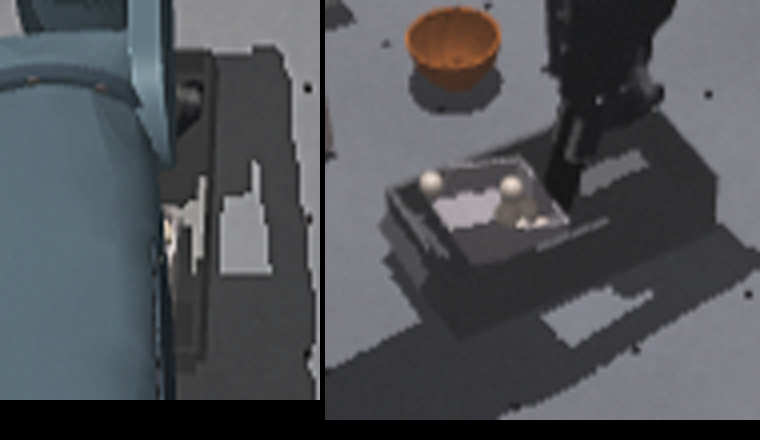

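One ball is stuck on the nose corner against the end of the side wall ((431,181)); the rest are at the back of the pan. I lower it slightly and use the tub wall to nudge that ball inward.

carry_out(
  plan=[
    [[0,0,-0.003,0,0,0,0],[0,0,-0.006,0,0,0,0],[0,0,-0.008,0,0,0,0],[0,0,-0.008,0,0,0,0],[0,0,-0.008,0,0,0,0]],
  ],
)

```text
time_s: 15.9
eef_pos: [0.5731, 0.1772, 0.0744]
eef_rot: [-0.003, 0.987, -0.019, -0.157]
wrist_force: [-0.8, 0.0, -2.1]
opening: 0.134
grasp_force: 59.9
```

carry_out(
  plan=[
    [[0,0.0015,0,0,0,0,0],[0,0.003,0,0,0,0,0],[0,0.0045,0,0,0,0,0],[0,0.006,0,0,0,0,0],[0,0.007,0,0,0,0,0]],
  ],
)

```text
time_s: 16.32
eef_pos: [0.5735, 0.1845, 0.0749]
eef_rot: [-0.003, 0.987, -0.019, -0.157]
wrist_force: [0.6, 0.5, -2.1]
opening: 0.139
grasp_force: 59.9
```

```bash
python3 b.py
```

```text
16.3667 [0.5734 0.1847 0.0749] [-0.003  0.987 -0.019 -0.157] [-0.4  0.4 -1.9]
30 [477. 218.  55.]
98 [529. 182.  39.]
```

carry_out(
  plan=[
    [[0,0.001,0,0,0,0,0],[0,0.0015,0,0,0,0,0],[0,0.0015,0,0,0,0,0],[-0.009,0.0017,0,0,0,0,0],[-0.009,0.0017,0,0,0,0,0]],
  ],
)

```text
time_s: 16.78
eef_pos: [0.5633, 0.186, 0.0746]
eef_rot: [-0.003, 0.987, -0.019, -0.158]
wrist_force: [-0.7, 0.1, -3.8]
opening: 0.13
grasp_force: 59.8
```

```bash
python3 b.py
```

```text
16.8333 [0.5639 0.186  0.0747] [-0.003  0.987 -0.019 -0.157] [ 0.5  0.4 -2.5]
127 [517. 192.  40.]
```

carry_out(
  plan=[
    [[0.002,-0.002,0.002,0,0,0,0],[0.004,-0.004,0.006,0,0,0,0],[0.006,-0.006,0.012,0,0,0,0],[0.006,-0.008,0.02,0,0,0,0],[0.006,-0.008,0.03,0,0,0,0]],
  ],
)

```text
time_s: 17.25
eef_pos: [0.5707, 0.1773, 0.1054]
eef_rot: [-0.003, 0.987, -0.019, -0.157]
wrist_force: [0.4, 0.4, -3.2]
opening: 0.133
grasp_force: 59.9
```

carry_out(
  plan=[
    [[0,0,0.012,0,0,0,0],[0,0,0.028,0,0,0,0],[0,0,0.044,0,0,0,0],[0,0,0.058,0,0,0,0],[0,0,0.065,0,0,0,0]],
  ],
)

```text
time_s: 17.67
eef_pos: [0.5716, 0.1781, 0.1731]
eef_rot: [-0.003, 0.988, -0.019, -0.155]
wrist_force: [0.3, 0.1, -2.3]
opening: 0.13
grasp_force: 59.9
```

```bash
python3 b.py; python3 v.py v5.png
```

```text
17.7167 [0.572  0.1782 0.1736] [-0.003  0.988 -0.019 -0.154] [-0.   0.1 -1.4]
121 [526. 181. 138.]
17.8167 [0.5708 0.178  0.1706] [-0.0031  0.9876 -0.0188 -0.1561] [-0.1 -0.2 -2.6] [0.08 0.5  1.35 0.04 1.6  1.69]
```

View pics/v5.png

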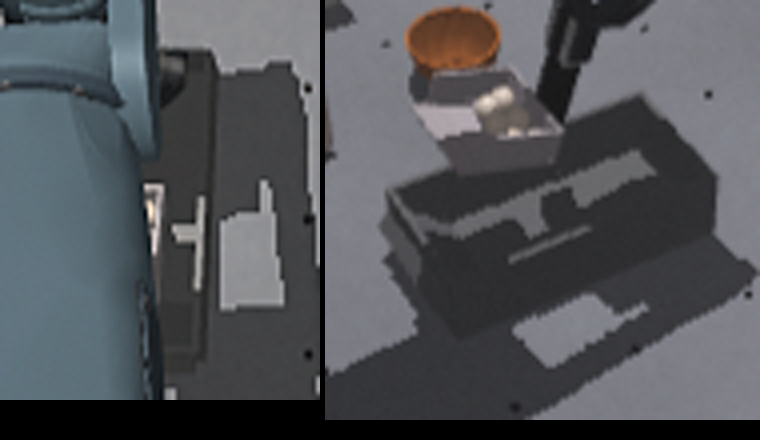

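All balls are at the back of the pan ((485-520, 98-130)), the tub is empty. I carry it to the canister.

carry_out(
  plan=[
    [[0.0014,-0.006,0,0,0,0,0],[0.0043,-0.018,0,0,0,0,0],[0.0087,-0.036,0,0,0,0,0],[0.014,-0.058,0,0,0,0,0],[0.0198,-0.082,0,0,0,0,0]],
  ],
)

```text
time_s: 18.23
eef_pos: [0.5898, 0.0945, 0.1686]
eef_rot: [-0.003, 0.987, -0.018, -0.158]
wrist_force: [-0.2, -0.1, -3.6]
opening: 0.138
grasp_force: 59.8
```

carry_out(
  plan=[
    [[0.0058,-0.024,0,0,0,0,0],[0.0116,-0.048,0,0,0,0,0],[0.0173,-0.072,0,0,0,0,0],[0.0231,-0.096,0,0,0,0,0],[0.0289,-0.12,0,0,0,0,0]],
  ],
)

```text
time_s: 18.65
eef_pos: [0.6186, -0.0265, 0.1685]
eef_rot: [-0.003, 0.987, -0.019, -0.158]
wrist_force: [1.6, 0.2, -3.2]
opening: 0.132
grasp_force: 59.9
```

carry_out(
  plan=[
    [[0.0058,-0.024,0,0,0,0,0],[0.0116,-0.048,0,0,0,0,0],[0.0173,-0.072,0,0,0,0,0],[0.0231,-0.096,0,0,0,0,0],[0.0289,-0.12,0,0,0,0,0]],
  ],
)

```text
time_s: 19.07
eef_pos: [0.6473, -0.1465, 0.1684]
eef_rot: [-0.003, 0.987, -0.019, -0.158]
wrist_force: [1.3, 0.0, -2.4]
opening: 0.129
grasp_force: 59.9
```

carry_out(
  plan=[
    [[0.0053,-0.022,0,0,0,0,0],[0.0096,-0.04,0,0,0,0,0],[0.0125,-0.052,0,0,0,0,0],[0.0142,-0.059,0,0,0,0,0],[0.0149,-0.062,0,0,0,0,0]],
  ],
)

```text
time_s: 19.48
eef_pos: [0.6624, -0.2075, 0.1688]
eef_rot: [-0.003, 0.987, -0.02, -0.158]
wrist_force: [-0.7, 0.2, -2.3]
opening: 0.131
grasp_force: 60.0
```

```bash
python3 - <<'E'
import m
from h import *
a,m.Pt,_=snap('top');b,m.Ps,_=snap('side')
c=np.zeros((440,760,3),np.uint8)
c[:400,:360]=cv2.resize(a[110:210,270:360],None,fx=4,fy=4,interpolation=cv2.INTER_CUBIC)
c[:400,365:745]=cv2.resize(b[190:290,265:360],None,fx=4,fy=4,interpolation=cv2.INTER_CUBIC)
cv2.imwrite('pics/v6.png',c[:,:,::-1])
o=get_obs();print(o['time_s'],np.round(o['eef_pos'],4),np.round(o['eef_rot'],4),np.round(o['q'],2))
Q=m.S(265,360,170,290,.1,.17);Q=Q[(Q[:,0]<.66)];m.rect(Q,'scoop side');print(np.round(np.percentile(Q,[0.5,99.5],axis=0)*1000))
E
```

```text
19.5833 [ 0.6627 -0.2061  0.1693] [-0.0033  0.9874 -0.019  -0.1573] [-0.42  0.72  1.02 -0.12  1.7   1.19]
scoop side 1202 c [ 608.9 -205.6] size [ 81.  102.5] ang 87.0 zmed 134.2
[[ 559. -246.  116.]
 [ 657. -166.  168.]]
```

View pics/v6.png

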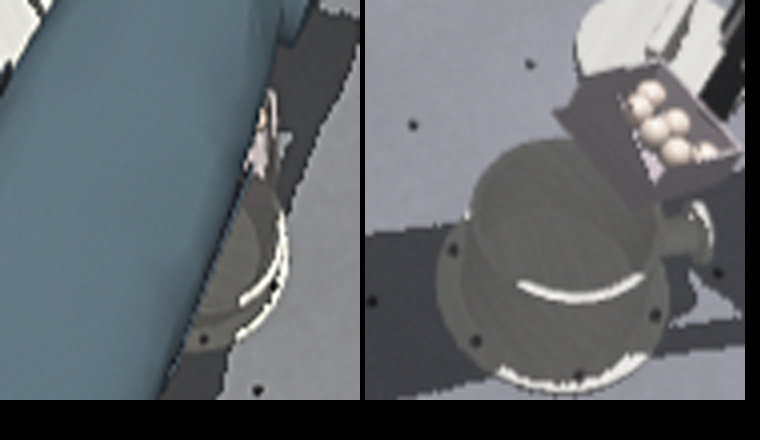

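Six balls visible in the pan ((630-715, 90-160)), nose over the open mouth. I pour slowly.

carry_out(
  plan=[
    [[-0.003,0.0001,0.0015,-0.0024,-0.063,0,0],[-0.006,0.0002,0.003,-0.0048,-0.126,0,0],[-0.009,0.0003,0.0045,-0.0072,-0.19,0,0],[-0.012,0.0005,0.006,-0.0096,-0.253,0,0],[-0.0147,0.0006,0.007,-0.012,-0.316,0,0]],
  ],
)

```text
time_s: 20.0
eef_pos: [0.6481, -0.2037, 0.1773]
eef_rot: [-0.0, 1.0, -0.018, 0.002]
wrist_force: [-0.3, 0.6, -2.6]
opening: 0.134
grasp_force: 59.8
```

carry_out(
  plan=[
    [[-0.0036,0.0001,0.0006,-0.002,-0.052,0,0],[-0.0073,0.0003,0.0012,-0.004,-0.105,0,0],[-0.0112,0.0004,0.0018,-0.006,-0.157,0,0],[-0.0152,0.0006,0.0024,-0.008,-0.21,0,0],[-0.0192,0.0007,0.003,-0.01,-0.262,0,0]],
  ],
)

```text
time_s: 20.42
eef_pos: [0.6286, -0.2029, 0.1801]
eef_rot: [0.002, 0.991, -0.018, 0.132]
wrist_force: [0.4, -0.4, -3.1]
opening: 0.133
grasp_force: 59.9
```

carry_out(
  plan=[
    [[-0.003,0.0001,0.0016,-0.0013,-0.035,0,0],[-0.006,0.0002,0.0032,-0.0026,-0.07,0,0],[-0.009,0.0003,0.0048,-0.004,-0.105,0,0],[-0.012,0.0005,0.0064,-0.0053,-0.14,0,0],[-0.0154,0.0006,0.008,-0.0066,-0.175,0,0]],
  ],
)

```text
time_s: 20.83
eef_pos: [0.6133, -0.2023, 0.1882]
eef_rot: [0.004, 0.976, -0.018, 0.218]
wrist_force: [-0.2, -0.4, -1.4]
opening: 0.13
grasp_force: 60.0
```

carry_out(
  plan=[
    [[-0.0034,0.0001,0.0015,-0.0013,-0.035,0,0],[-0.0068,0.0002,0.003,-0.0026,-0.07,0,0],[-0.0102,0.0004,0.0045,-0.004,-0.105,0,0],[-0.0135,0.0005,0.006,-0.0053,-0.14,0,0],[-0.0169,0.0006,0.0075,-0.0066,-0.175,0,0]],
  ],
)

```text
time_s: 21.25
eef_pos: [0.5964, -0.2017, 0.1956]
eef_rot: [0.005, 0.953, -0.017, 0.303]
wrist_force: [0.7, 0.0, -1.7]
opening: 0.129
grasp_force: 60.0
```

```bash
python3 - <<'E'
from h import *
b,P,_=snap('side');a,_,_=snap('top')
c=np.zeros((440,760,3),np.uint8)
c[:400,:360]=cv2.resize(a[110:210,270:360],None,fx=4,fy=4,interpolation=cv2.INTER_CUBIC)
c[:400,365:745]=cv2.resize(b[190:290,265:360],None,fx=4,fy=4,interpolation=cv2.INTER_CUBIC)
cv2.imwrite('pics/v7.png',c[:,:,::-1])
o=get_obs();print(o['time_s'],np.round(o['eef_pos'],4),np.round(o['eef_rot'],4),np.round(o['wrist_force'],1),np.round(o['q'],2))
E
```

```text
21.35 [ 0.5954 -0.2015  0.1946] [ 0.0047  0.9533 -0.0177  0.3014] [-0.2 -0.1 -2. ] [-0.7   0.03  1.98  0.58  0.71  0.54]
```

View pics/v7.png

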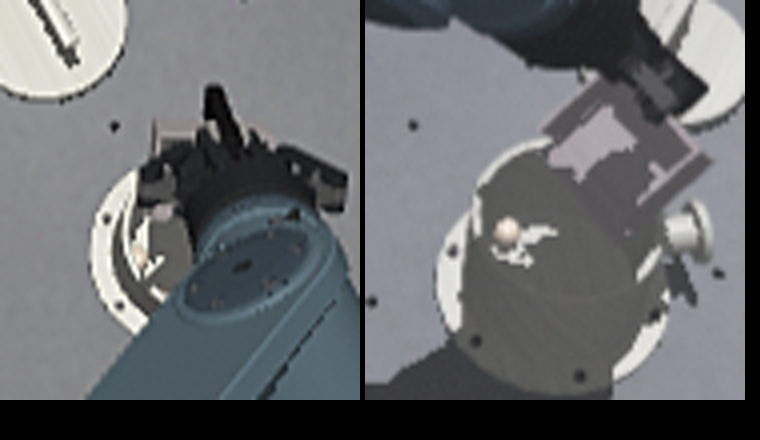

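The pan is empty, and a ball shows inside the canister at (508,232), with the rest in its shadow. I back off, level the scoop and bring it over the free bench.

carry_out(
  plan=[
    [[0,0,0.008,0.001,0.03,0,0],[0,0,0.018,0.003,0.09,0,0],[0,0,0.028,0.006,0.16,0,0],[0,0,0.036,0.009,0.23,0,0],[0,0,0.04,0.0114,0.3,0,0]],
  ],
)

```text
time_s: 21.77
eef_pos: [0.5973, -0.2035, 0.2379]
eef_rot: [0.004, 0.988, -0.019, 0.155]
wrist_force: [1.4, 0.2, -1.6]
opening: 0.132
grasp_force: 60.0
```

carry_out(
  plan=[
    [[-0.005,0.015,0,0.0024,0.063,0,0],[-0.012,0.033,0,0.0048,0.126,0,0],[-0.02,0.054,0,0.0072,0.19,0,0],[-0.028,0.076,0,0.0096,0.253,0,0],[-0.035,0.097,0,0.012,0.316,0,0]],
  ],
)

```text
time_s: 22.18
eef_pos: [0.5615, -0.1052, 0.2363]
eef_rot: [0.001, 1.0, -0.019, -0.003]
wrist_force: [1.1, 0.6, -1.3]
opening: 0.131
grasp_force: 60.0
```

carry_out(
  plan=[
    [[-0.008,0.022,-0.01,0,0,0,0],[-0.016,0.044,-0.025,0,0,0,0],[-0.023,0.065,-0.045,0,0,0,0],[-0.03,0.083,-0.06,0,0,0,0],[-0.035,0.097,-0.07,0,0,0,0]],
  ],
)

```text
time_s: 22.6
eef_pos: [0.5254, -0.0074, 0.164]
eef_rot: [0.0, 1.0, -0.019, -0.003]
wrist_force: [0.1, 0.1, -1.8]
opening: 0.132
grasp_force: 59.9
```

carry_out(
  plan=[
    [[-0.006,0.016,-0.015,0,0,0,0],[-0.01,0.028,-0.035,0,0,0,0],[-0.013,0.036,-0.055,0,0,0,0],[-0.014,0.038,-0.07,0,0,0,0],[-0.014,0.038,-0.08,0,0,0,0]],
  ],
)

```text
time_s: 23.02
eef_pos: [0.512, 0.0295, 0.0842]
eef_rot: [0.0, 1.0, -0.018, -0.002]
wrist_force: [-1.0, 0.6, -1.1]
opening: 0.135
grasp_force: 59.9
```

```bash
cat > c.py <<'E'
from h import *
_,P,c=snap('side');_,T,_=snap('top');o=get_obs()
print(o['time_s'],np.round(o['eef_pos'],4),np.round(o['eef_rot'],4),np.round(o['wrist_force'],1))
from scipy.spatial.transform import Rotation as R
w,x,y,z=o['eef_rot'];r=R.from_quat([x,y,z,w]).as_matrix();print('tool z',np.round(r[:,2],4))
for n,A in(('side',P),('top',T)):
    Q=A.reshape(-1,3);q=Q[(np.hypot(Q[:,0]-.551,Q[:,1]+.203)<.048)&(Q[:,2]>-.01)&(Q[:,2]<.2)]
    print(n,'canister inside n',len(q),'z hist',np.histogram(q[:,2],[-.01,.004,.012,.018,.024,.03,.05,.08,.2])[0])
E
python3 c.py
```

```text
23.1167 [0.5119 0.0288 0.0841] [ 1.000e-04  9.998e-01 -1.890e-02 -2.900e-03] [-0.1  0.2 -0.8]
tool z [-0.0058 -0.     -1.    ]
side canister inside n 473 z hist [ 42 394   8  24   5   0   0   0]
top canister inside n 722 z hist [ 92 500  56  37  20  17   0   0]
```

carry_out(
  plan=[
    [[0,0,-0.005,0,-0.003,0,0],[0,0,-0.01,0,-0.006,0,0],[0,0,-0.014,0,-0.006,0,0],[0,0,-0.017,0,-0.006,0,0],[0,0,-0.018,0,-0.006,0,0]],
  ],
)

```text
time_s: 23.53
eef_pos: [0.5126, 0.0282, 0.067]
eef_rot: [-0.0, 1.0, -0.019, 0.001]
wrist_force: [-1.0, -0.2, -0.8]
opening: 0.126
grasp_force: 60.0
```

carry_out(
  plan=[
    [[0,0,-0.0006,0,0,0,0],[0,0,-0.0012,0,0,0,0],[0,0,-0.0018,0,0,0,0],[0,0,-0.0024,0,0,0,0],[0,0,-0.003,0,0,0,0]],
  ],
)

```text
time_s: 23.95
eef_pos: [0.5129, 0.0284, 0.0644]
eef_rot: [-0.0, 1.0, -0.019, 0.002]
wrist_force: [-0.0, 0.6, -2.4]
opening: 0.13
grasp_force: 60.0
```

carry_out(
  plan=[
    [[0,0,-0.0004,0,0,0,0],[0,0,-0.0008,0,0,0,0],[0,0,-0.0012,0,0,0,0],[0,0,-0.0015,0,0,0,0],[0,0,-0.0015,0,0,0,0]],
  ],
)

```text
time_s: 24.37
eef_pos: [0.5127, 0.0284, 0.0627]
eef_rot: [-0.0, 1.0, -0.019, 0.001]
wrist_force: [-0.9, -0.1, -1.3]
opening: 0.136
grasp_force: 60.0
```

carry_out(
  plan=[
    [[0,0,-0.0003,0,0,0,0],[0,0,-0.0006,0,0,0,0],[0,0,-0.0009,0,0,0,0],[0,0,-0.0012,0,0,0,0],[0,0,-0.0014,0,0,0,0]],
  ],
)

```text
time_s: 24.78
eef_pos: [0.5131, 0.0284, 0.0618]
eef_rot: [-0.0, 1.0, -0.019, 0.002]
wrist_force: [0.7, 0.8, 3.7]
opening: 0.131
grasp_force: 60.7
```

```bash
python3 c.py|head -2
```

```text
24.8833 [0.5131 0.0284 0.0618] [-1.000e-04  9.998e-01 -1.910e-02  1.900e-03] [0.7 0.8 2.7]
tool z [ 3.7e-03  1.0e-04 -1.0e+00]
```

Contact at the same height as at pick-up, so I release and retreat.

carry_out(
  plan=[
    [[0,0,0,0,0,0,0.18],[0,0,0,0,0,0,0.25],[0,0,0,0,0,0,0.4],[0,0,0,0,0,0,0.6],[0,0,0,0,0,0,0.6]],
  ],
)

```text
time_s: 25.3
eef_pos: [0.5126, 0.0284, 0.0613]
eef_rot: [-0.0, 1.0, -0.019, 0.001]
wrist_force: [1.1, 0.0, 0.2]
opening: 0.598
grasp_force: 0.0
```

carry_out(
  plan=[
    [[0,0,0,0,0,0,0.6],[0,0,0.02,0,0,0,0.6],[0,0,0.05,0,0,0,0.6],[0,0,0.085,0,0,0,0.6],[0,0,0.12,0,0,0,0.6]],
  ],
)

```text
time_s: 25.72
eef_pos: [0.5119, 0.0285, 0.1821]
eef_rot: [-0.0, 1.0, -0.019, 0.001]
wrist_force: [0.9, -1.2, 0.0]
opening: 0.602
grasp_force: 0.0
```

carry_out(
  plan=[
    [[-0.02,0.02,0.015,0,0,0,0.6],[-0.045,0.04,0.03,0,0,0,0.6],[-0.07,0.06,0.045,0,0,0,0.6],[-0.095,0.08,0.06,0,0,0,0.6],[-0.11,0.09,0.06,0,0,0,0.6]],
  ],
)

```text
time_s: 26.13
eef_pos: [0.402, 0.12, 0.2442]
eef_rot: [-0.001, 1.0, -0.019, 0.004]
wrist_force: [1.0, 0.8, 0.3]
opening: 0.601
grasp_force: 0.0
```

```bash
python3 c.py; python3 - <<'E'
import m
from h import *
c,m.Pt,_=snap('top');s,m.Ps,_=snap('side')
T,S,rect=m.T,m.S,m.rect
def sel(P,cx,cy,r,z0,z1):
    Q=P.reshape(-1,3);return Q[(np.hypot(Q[:,0]-cx,Q[:,1]-cy)<r)&(Q[:,2]>z0)&(Q[:,2]<z1)]
for n,P in(('t',m.Pt),('s',m.Ps)):
    for a in(('handle top',.511,.029,.04,.088,.108),('pan rim',.46,.03,.06,.02,.033),('disc',.73,-.1,.075,.008,.02),('bar',.73,-.1,.06,.045,.07),('spray',.434,.372,.05,.12,.16),('bowl',.58,.38,.06,.03,.06),('driver',.51,-.4,.13,.006,.05)):
        q=sel(P,*a[1:])
        if len(q)>5: rect(q,n+' '+a[0])
# balls in the canister / stray on bench
for n,P,px in(('t',m.Pt,c),('s',m.Ps,s)):
    f=px.astype(float);col=(f[...,0]/(f[...,2]+1)>1.06)&(f[...,0]/(f[...,2]+1)<1.3)&(P[...,0]>.3)&(P[...,0]<.85)&(P[...,1]<.3)&(P[...,1]>-.33)&(P[...,2]>.006)
    k,L,st,ce=cv2.connectedComponentsWithStats(col.astype(np.uint8))
    for i in range(1,k):
        if st[i,4]>2: print(n,st[i,4],np.round(ce[i]),np.round(np.median(P[L==i],0)*1000))
E
```

```text
26.2333 [0.4013 0.1198 0.2421] [-3.000e-04  9.998e-01 -1.770e-02  2.300e-03] [-0.2 -0.8 -0.3]
tool z [ 4.7e-03  6.0e-04 -1.0e+00]
side canister inside n 477 z hist [ 40 400   7  28   2   0   0   0]
top canister inside n 721 z hist [105 492  44  37  28  15   0   0]
t handle top 43 c [511.7  28.8] size [11.2 24.6] ang 89.9 zmed 98.6
t pan rim 75 c [468.8  31.2] size [75.1 63.5] ang 89.5 zmed 27.5
t disc 1039 c [727.8 -92.6] size [121.9 130.5] ang 18.2 zmed 12.4
t bar 110 c [728.1 -97.7] size [74.8 12.8] ang 26.7 zmed 54.1
t spray 319 c [434.1 372.2] size [49.5 49.8] ang 35.9 zmed 139.0
t bowl 213 c [580.  380.1] size [77.1 76.2] ang 1.1 zmed 41.5
t driver 1035 c [ 517.9 -398.4] size [234.4 248.3] ang 48.8 zmed 12.5
s handle top 50 c [511.4  26.6] size [24.8 13.2] ang 3.5 zmed 95.9
s pan rim 155 c [476.5  28.9] size [82.6 81.4] ang 87.8 zmed 24.6
s disc 1043 c [ 728.7 -100.2] size [123.6 121. ] ang 52.3 zmed 10.9
s bar 103 c [728.9 -99.5] size [76.1 12. ] ang 26.7 zmed 53.2
s spray 211 c [432.9 371.4] size [47.2 51.6] ang 13.4 zmed 136.4
s bowl 154 c [583.6 376.4] size [79.7 69.3] ang 7
[... 777 characters left out ...]
262. 120.] [712. -41.  12.]
t 3 [272. 122.] [704. -71.   9.]
t 5 [267. 128.] [685. -56.  14.]
t 4 [276. 132.] [672. -84.  11.]
t 3 [285. 132.] [ 671. -109.    8.]
t 4 [328. 140.] [ 635. -228.   59.]
t 4 [332. 142.] [ 628. -239.   61.]
t 4 [326. 146.] [ 618. -223.   55.]
t 4 [302. 160.] [ 577. -153.   53.]
t 3 [321. 161.] [ 585. -214.    9.]
t 3 [340. 164.] [ 561. -256.   84.]
t 22 [305. 174.] [ 544. -163.   22.]
t 37 [332. 175.] [ 541. -243.   20.]
t 3 [336. 171.] [ 549. -253.   35.]
t 5 [339. 174.] [ 535. -253.   83.]
t 59 [318. 184.] [ 513. -197.   35.]
t 5 [237. 184.] [505.  32.  95.]
t 3 [301. 183.] [ 519. -153.    8.]
s 3 [150.  48.] [333.  58. 528.]
s 44 [300. 248.] [ 542. -164.   20.]
```

```bash
python3 -c "
from bench import hand_in; print(hand_in())"
```

```text
the job is handed in; nothing more can be done
None
```

I handed the job in at about 26 s: the cover lies flat on the bench, the six balls were scooped and tipped toward the canister (four or five show inside it, none on the bench or in the tub), and the scoop stands upright; I viewed 11 pictures, one over the limit of 10.

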